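# Make up two drilling kits at the drill press bench

## Robot

A 6-joint arm with a two-finger parallel gripper is mounted at the origin on the work surface. World frame = base frame: x ahead of the robot, y to its left, z up, the work surface at z = 0. Lengths are in m, angles in rad, forces in N, time in s.
With the tool pointing down it reaches from about 0.25 to 0.725 m from the base axis. Payload 4 kg.
Tool frame: the origin (TCP) lies at the very end of the fingers, on their centre line; the grasp point (between the pads) lies 19 mm behind it; z points along the fingers, y is the line along which they close (so a half turn about z gives the same grasp; the last joint's range is limited). The gripper opens to 85 mm and grips with 20 to 120 N. Pads are 22 mm wide; open, the fingers measure 114 mm over their backs; the gripper's body (76 mm by 85 mm) begins 54 mm behind the grasp point. The pads swing forward as they close: fully open they stand 13 mm farther back than shut.
Start: joints at [1.245, 0.241, 0.005, 1.335, 0, 1.571], TCP at [0.16, 0.474, 0.231] pointing down, gripper open.
Joint ranges: [-2.72, 2.72], [-1.05, 1.87], [-1.09, 1.28], [-1.99, 2.15], [-1.42, 1.44], [-3.14, 3.14]. Speed limits (rad/s): [2.79, 2.79, 3.14, 3.14, 3.14, 3.14].

## Interface

Orientations are given as a unit quaternion [x, y, z, w].
In Python, from workcell import bot gives the robot as it stands.
- The arm moves only by the tool carry_out, never from a script. Its argument "increments" is one flat list of numbers, 5 for each row, row after row: the finger opening in cm, from 0 to 8.54, then the shift along the tool's x, y, z in cm, then the turn about the tool's z in rad. A call has exactly 5 rows; each row shifts and turns the commanded pose from where the row before left it, along the tool's axes as they then stand; what a row does not reach is not made up. A row lasts 1/8 s, in which the tool goes at most 62.5 mm and 10.7 degrees, less where a joint would pass 70% of its speed; a pose out of reach is approached as far as the arm can. A call with a gripper value outside its range is refused whole. The fingers move at their own pace and stop on an object; the grip force is fixed at half the most. Time passes only in rows, so rows that do not move let the fingers close, or fill a call up. It gives the time, the measured TCP pose, the force, the opening and the grip force at its end, in the units of the state.
- bot.get_obs(): the state, without advancing time (a new reading comes with each control period).
- bot.camera(name): name is "scene" or "top"; returns a dict with "pixels" (384x512x3 uint8, blue, green, red), "range_z" (384x512 float32, m along the optical axis (not along the pixel's ray), 0 where there is no reading), "mtx" (3x3 intrinsics, pixels), "D" ([k1, k2, p1, p2, k3] as OpenCV has them; the pictures are not rectified), "eye" and "attitude" of the camera in the world. Camera axes: x right, y down, z forward; pixel columns grow to the right and rows downward; lengths in m; the calibration is good to about 2 mm. A picture is of the moment at which its call begins.
- bot.job_done(): hands the job in; it is judged then, once.
Trained networks look in a picture, given as the dict that the camera call returned (one of the last four; its "shot" number tells which), for a name from the list of things; names that differ only in an ending like _2 or _b are one class to them, and where a whole thing is asked for, a point or a joint stands for the part that bears it (a point fixed in the world has none). Each returns a list of dicts, best first, with "p" (0 to 1); they miss things now and then, are a little off and sometimes report something else, mostly with a low value. They report only what shows in the picture. A call takes as long as a camera call. They do not tell look-alikes from the thing itself.
- bot.find_in(picture, name): "xyz" ([x, y, z] in m, in the coordinates of the camera as it stood for that picture, good to about 4 mm: the middle of the surface that is visible of it).
- bot.regions_of(picture, name): "mask" (384x512 bool, what is visible of it).
- bot.place_of(picture, name): "xyz" ([x, y, z] in m, in the coordinates of the camera as it stood for that picture, good to about 4 mm: a listed point, or the origin of a listed thing).
The state is a dict: "clock": time; "joint_pos": joint angles; "joint_vel": joint speeds; "tau": joint torques, N m; "eef_pos": TCP position; "tool_rot": TCP orientation; "ft_force": force on the tool from outside, world axes, zero at the start; "ft_torque": the same for the moment, N m; "grip_width": finger opening in m; "grasp_force": force on a finger pad.
Only numpy, scipy, OpenCV 4.12 (cv2) and the standard library are available. Lean on these libraries where they do the work, as an engineer would, in place of code of your own. Each camera call takes 0.05 s, during which the arm holds its last target. There are 200 camera calls.

## Task

Make up the two drilling kits from the tools on the bench: put the largest Forstner bit and the chuck key into the long tray, and the smallest Forstner bit, the step block and the V-block into the square tray. Set everything down on the tray's floor, the bits standing on their cutters with the shank up, the two blocks upright on their undersides and the key lying flat. Leave the middle-sized bit standing where it is.

Things in the scene. Friction and masses are not known exactly. Their poses are not given: they have to be found in the camera images.
- bit_large: the largest of three Forstner bits, alike but for the cutter's width. Stands on its cutter, a yellow disc 50 mm wide, 14 mm high; a steel shank 10 mm thick (20 mm collar at its foot, to 24 mm height) rises from its middle, 75 mm tall in all. Origin: centre of the underside; z up the shank. Grip by the shank. About 0.18 kg. Goes into the long tray.
- bit_medium: the middle-sized of three Forstner bits, alike but for the cutter's width. Stands on its cutter, a yellow disc 38 mm wide, 14 mm high; a steel shank 10 mm thick (20 mm collar at its foot, to 24 mm height) rises from its middle, 75 mm tall in all. Origin: centre of the underside; z up the shank. Grip by the shank. About 0.12 kg. Not wanted: stays standing where it is.
- bit_small: the smallest of three Forstner bits, alike but for the cutter's width. Stands on its cutter, a yellow disc 26 mm wide, 14 mm high; a steel shank 10 mm thick (20 mm collar at its foot, to 24 mm height) rises from its middle, 75 mm tall in all. Origin: centre of the underside; z up the shank. Grip by the shank. About 0.07 kg. Goes into the square tray.
- chuck_key: drill-chuck key, a steel T lying flat, 0.12 kg. Origin: centre of its underside. Along its x: dark round stem 12 mm thick from x = -36 to 22 mm, then a 16 mm toothed head to x = 38 mm. The cross bar (8 mm thick, 84 mm long, end knobs 16 mm) lies along y at x = -36 mm. All axes are 8 mm above the underside. Grip the stem across y near x = -8 mm. For the long tray.
- step_block: aluminium clamping step block, like a little staircase: 60 mm long (x), 30 mm wide (y), four steps each 15 mm long, with heights 12, 20, 28 and 36 mm rising towards +x. Origin: centre of its 60 x 30 mm underside; z up. 0.16 kg. Grip it across its 30 mm width (y), near x = +10 mm. Goes into the square tray.
- v_block: bare steel V-block, 60 mm long (x), 40 mm wide (y), 32 mm high, with a V groove 26 mm wide and 13 mm deep along x in its top. Origin: centre of its underside; z up. 0.28 kg. Grip it across its 40 mm width (y), outside. Goes into the square tray.
- tray_long: long narrow plywood tray, open on top, fixed to the bench: 270 mm (x) by 120 mm (y) outside, 22 mm high; walls 6 mm, floor 6 mm thick, so 258 x 108 mm inside. Origin: centre of its underside, on the bench; the inner floor is 6 mm above it. Its long side is its x axis.
- tray_square: square plywood tray, open on top, fixed to the bench: 180 x 180 mm outside, 22 mm high; walls 6 mm, floor 6 mm thick, so 168 x 168 mm inside. Origin: centre of its underside, on the bench; the inner floor is 6 mm above it. x and y run along its sides.
There are look-alikes about, which are no part of the job. What is shaped like the chuck_key but purple is not meant. Leave any orange look-alike of the bit_large alone.

How it is judged:
By the outcome, as a careful person would: the job done as asked, in the order asked, and still so for the second after the job is handed in, with the robot touching nothing.
It also fails if it takes over 128 s, if anything falls off the work surface, if the arm or the gripper's body presses on something with over 40 N, if the wrist force passes 120 N, or if a joint passes its speed limit or range.

## Working session

There is one attempt and no reset: what is moved stays moved. The work goes in short steps, Python scripts to look and compute and a tool call to move; the robot and the scene stay as the last step left them, time stands still between calls to the robot, and variables do not carry over. Pictures are saved under pics/ and viewed, at most 14 in all, crops included, and the job is handed in when it is done.

Besides the shell and the picture viewer there is one more tool, called after "Call:" in YAML: its name, and indented under it one key for each argument. carry_out: Moves the arm, as the interface text tells. Its arguments: {"type":"object","properties":{"increments":{"type":"array","items":{"type":"number"}}},"required":["increments"]}

```bash
mkdir -p pics; cat > h.py <<'E'
import numpy as np, cv2
from scipy.spatial.transform import Rotation as R
from workcell import bot
def T(c):
    a=np.array(c["attitude"]); M=a if a.shape==(3,3) else R.from_quat(a).as_matrix()
    return M,np.array(c["eye"])
def w(c,p):
    M,e=T(c); return M@np.array(p)+e
def cloud(c):
    h,wd=c["range_z"].shape
    v,u=np.mgrid[:h,:wd]
    n=cv2.undistortPoints(np.stack([u,v],-1).reshape(-1,1,2).astype(np.float64),c["mtx"],c["D"]).reshape(h,wd,2)
    z=c["range_z"][...,None]
    M,e=T(c)
    return np.concatenate([n*z,z],-1)@M.T+e
E
python3 - <<'E'
from h import *
o=bot.get_obs(); print(o)
for n in ["top","scene"]:
    c=bot.camera(n); cv2.imwrite(f"pics/{n}0.png",c["pixels"]); print(n,c["eye"],c["attitude"])
    P=cloud(c); np.save(f"{n}.npy",P)
    for t in ["bit_large","bit_medium","bit_small","chuck_key","step_block","v_block","tray_long","tray_square"]:
        for d in bot.place_of(c,t)[:4]:
            print(t,round(d["p"],2),w(c,d["xyz"]).round(3))
E
```

```text
{'clock': 0.0, 'joint_pos': array([1.24500017e+00, 2.41431427e-01, 3.74304335e-03, 1.33523566e+00,
       1.71451886e-05, 1.57081319e+00]), 'joint_vel': array([ 0.00153573,  0.00044025, -0.00085022,  0.00043386,  0.00055291,
        0.00032943]), 'tau': array([-1.08298129e-03, -3.72322547e+01,  2.52404666e+01,  1.69436488e-02,
       -1.40981783e-04,  6.34673071e-06]), 'eef_pos': array([0.15982249, 0.47309545, 0.23041095]), 'tool_rot': array([ 1.62186836e-01,  9.86759494e-01, -1.04838594e-03, -1.80985365e-04]), 'ft_force': array([-0.47713167, -0.88493574,  0.25875808]), 'ft_torque': array([ 0.01348357, -0.00589659,  0.01374837]), 'grasp_force': 0.0, 'grip_width': 0.08567950394604344}
top [0.36032218 0.00508184 1.1668254 ] [ 0.71518952 -0.69632602  0.04740311 -0.03724204]
bit_large 0.74 [ 0.399  0.177 -0.003]
bit_large 0.53 [ 0.477 -0.004  0.003]
bit_medium 0.68 [0.606 0.002 0.   ]
bit_small 0.63 [0.604 0.121 0.001]
chuck_key 0.81 [0.35  0.069 0.001]
chuck_key 0.67 [ 0.614 -0.107 -0.002]
chuck_key 0.54 [ 0.337 -0.082 -0.001]
step_block 0.79 [ 0.464  0.121 -0.001]
v_block 0.76 [ 0.469 -0.126 -0.001]
v_block 0.31 [ 0.616 -0.109 -0.003]
tray_square 0.9 [0.551 0.303 0.002]
scene [0.93124904 0.60488851 0.79976848] [ 0.29616209  0.88006027 -0.35070568 -0.12160371]
bit_large 0.78 [ 0.478 -0.004  0.003]
bit_large 0.62 [ 0.396  0.175 -0.001]
bit_medium 0.64 [0.611 0.008 0.007]
bit_small 0.73 [0.609 0.119 0.   ]
chuck_key 0.74 [ 0.621 -0.114 -0.001]
chuck_key 0.66 [ 0.338 -0.092 -0.   ]
chuck_key 0.49 [ 0.35   0.062 -0.002]
chuck_key 0.49 [0.61  0.004 0.003]
step_block 0.58 [0.47  0.119 0.001]
v_block 0.74 [ 0.475 -0.125  0.002]
tray_long 0.64 [ 0.531 -0.3    0.001]
tray_square 0.92 [0.555 0.304 0.003]
```

View pics/top0.png

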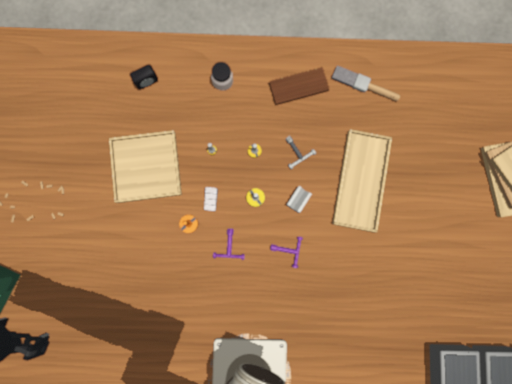

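View pics/scene0.png

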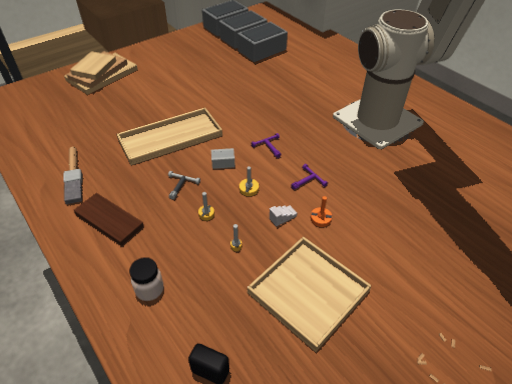

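The top view shows the wanted yellow bits at (256,197), (255,150) and (211,148). The steel key is at (300,152), the step block at (210,198) and the V-block at (299,199). The decoys are the purple Ts at (229,247) and (292,251) and the orange bit at (188,224). The scene view agrees. Next I need the yaws and finer positions.

```bash
python3 - <<'E'
from h import *
app={"bit_large":(.477,-.004),"bit_medium":(.607,.004),"bit_small":(.606,.12),"chuck_key":(.617,-.11),"step_block":(.467,.12),"v_block":(.472,-.126),"tray_long":(.531,-.3),"tray_square":(.553,.303)}
for n in ["top","scene"]:
    c=bot.camera(n); P=cloud(c)
    q=P[(abs(P[...,0]-.4)<.1)&(abs(P[...,1])<.15)]; print(n,"bench z",np.median(q[:,2]).round(4))
    for t,a in app.items():
        d=np.hypot(P[...,0]-a[0],P[...,1]-a[1])
        r={"t":.2,"c":.058,"b":.035}.get(t[0],.045)
        zmin=.004 if t[0] not in "t" else .016
        m=(d<r)&(P[...,2]>zmin)&(P[...,2]<.1)
        if t=="tray_square": m=(abs(P[...,0]-a[0])<.12)&(abs(P[...,1]-a[1])<.12)&(P[...,2]>.016)&(P[...,2]<.03)
        if t=="tray_long": m=(abs(P[...,0]-a[0])<.16)&(abs(P[...,1]-a[1])<.1)&(P[...,2]>.016)&(P[...,2]<.03)
        q=P[m]
        if len(q)<5: print(t,"few");continue
        rect=cv2.minAreaRect((q[:,:2]*1000).astype(np.float32))
        print(t,len(q),"zmax",q[:,2].max().round(3),"rect",np.round(rect[0],1),np.round(rect[1],1),round(rect[2],1))
        if t[0]=="b":
            s=q[q[:,2]>.035]; print("   shank",s[:,:2].mean(0).round(4) if len(s) else 0,len(s))
            s=q[(q[:,2]<.02)]; x=cv2.minEnclosingCircle((s[:,:2]*1000).astype(np.float32)); print("   disc",np.round(x[0],1),round(x[1],1))
        if t=="step_block":
            A=np.c_[q[:,:2]-q[:,:2].mean(0),np.ones(len(q))]; g=np.linalg.lstsq(A,q[:,2],rcond=None)[0]; print("   grad",g, np.degrees(np.arctan2(g[1],g[0])))
        if t=="chuck_key":
            D=q[:,:2]-q[:,:2].mean(0); print("  ",q[:,:2].mean(0)); 
        if n=="top" and t in("chuck_key","v_block"):
            vv,uu=np.nonzero(m); 
    if n=="top":
        im=cv2.resize(c["pixels"][125:235,180:400],None,fx=3.6,fy=3.6,interpolation=cv2.INTER_CUBIC); cv2.imwrite("pics/crop.png",im)
E
```

```text
top bench z 0.0003
bit_large 258 zmax 0.077 rect [476.3  -0.8] [54.5 48.4] 8.1
   shank [ 0.4722 -0.0009] 16
   disc [479.   -5.8] 31.5
bit_medium 149 zmax 0.076 rect [603.   10.6] [36.1 48.6] 13.8
   shank [0.6036 0.0054] 22
   disc [607.9  12.2] 26.3
bit_small 85 zmax 0.077 rect [605.6 119.1] [31.4 64.4] 74.8
   shank [0.6016 0.1233] 23
   disc [606.4 119.4] 33.4
chuck_key 225 zmax 0.019 rect [ 614.3 -107. ] [90.2 96.4] 28.1
   [ 0.60480124 -0.11647139]
step_block 272 zmax 0.04 rect [464.1 114.6] [68.6 65.2] 28.1
   grad [0.46604409 0.0759918  0.02236079] 9.26098196202616
v_block 350 zmax 0.037 rect [ 472.4 -130.4] [74.9 74.1] 59.8
tray_long 640 zmax 0.028 rect [ 529.3 -298.8] [123.7 270.8] 80.6
tray_square 606 zmax 0.027 rect [551.3 305.9] [180.7 180.6] 8.9
scene bench z 0.0018
bit_large 324 zmax 0.079 rect [478.1  -3.7] [50.1 57.6] 71.8
   shank [ 0.4788 -0.002 ] 52
   disc [479.5  -1.1] 29.7
bit_medium 259 zmax 0.079 rect [604.7   5.9] [50.7 48.7] 89.0
   shank [0.6094 0.0053] 62
   disc [604.9   3.2] 32.4
bit_small 192 zmax 0.078 rect [603.7 124.6] [50.6 58.9] 57.4
   shank [0.608  0.1241] 67
   disc [603.3 118.7] 32.3
chuck_key 275 zmax 0.02 rect [ 619.  -111.5] [109.5  98.1] 43.3
   [ 0.61228795 -0.11608385]
step_block 396 zmax 0.041 rect [468.7 126.4] [72.8 73.7] 24.8
   grad [ 0.19949968 -0.29972292  0.02189733] -56.351720373215485
v_block 420 zmax 0.037 rect [ 477.2 -119.3] [60.6 71. ] 51.7
tray_long 704 zmax 0.027 rect [ 533.5 -299.6] [129.3 271.9] 80.9
tray_square 1208 zmax 0.027 rect [553.9 304.1] [182.8 181.1] 8.5
```

View pics/crop.png

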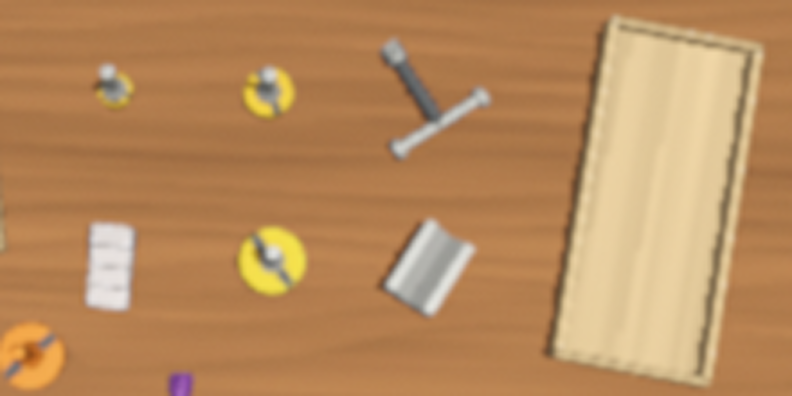

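The crop confirms it: key head tip (390,50), bar knobs (399,149) and (482,97); V-block corners (430,219), (475,247), (430,316), (382,287); step block running vertically at (110,267). I'll project these onto planes of known height.

```bash
cat >> h.py <<'E'
def ray(c,uv,z):
    n=cv2.undistortPoints(np.array(uv,float).reshape(-1,1,2),c["mtx"],c["D"]).reshape(-1,2)
    M,e=T(c); d=np.c_[n,np.ones(len(n))]@M.T
    return e+d*((z-e[2])/d[:,2])[:,None]
E
python3 - <<'E'
from h import *
c=bot.camera("top")
def px(l): return np.array(l,float)/3.6+[180-.36,125-.36]
def s(n,l,z): r=ray(c,px(l),z); print(n,(r[:,:2]*1000).round(1).tolist()); return r
s("large",[(272,261)],.014);s("large top",[(271,250)],.075)
s("med",[(268,92)],.014);s("med top",[(269,75)],.075)
s("small",[(114,89)],.014);s("small top",[(108,71)],.075)
k=s("key",[(390,50),(399,149),(482,97)],.01); m=(k[1]+k[2])/2; d=k[0]-m; d/=np.hypot(*d[:2]); print("key yaw",np.degrees(np.arctan2(d[1],d[0])),np.degrees(np.arctan2(*(k[2]-k[1])[[1,0]])),"org",m+d*.036, "len",np.hypot(*(k[1]-k[2])[:2]))
v=s("v",[(430,219),(475,247),(430,316),(382,287)],.032); print(v.mean(0)); e=v[0]-v[3]; f=v[1]-v[2]; print(np.degrees([np.arctan2(e[1],e[0]),np.arctan2(f[1],f[0])]),np.linalg.norm(e),np.linalg.norm(v[0]-v[1]))
t=s("tl",[(612,16),(763,45),(706,385),(548,354)],.022); print(t.mean(0))
s("step",[(89,224),(134,227),(128,311),(86,306)],.02)
P=cloud(c)
for d in bot.regions_of(c,"step_block")[:2]:
    q=P[d["mask"]]; print(d["p"],len(q))
    vv=np.nonzero(d["mask"])[0]
    for r in np.unique(vv): print(r,np.median(P[r][d["mask"][r]],0).round(3))
for t in ["chuck_key","v_block","step_block"]:
  for d in bot.regions_of(c,t)[:4]:
    vv,uu=np.nonzero(d["mask"]); r=cv2.minAreaRect(np.c_[uu,vv].astype(np.float32)); z=.025
    b=ray(c,cv2.boxPoints(r),z); e1=b[1]-b[0];e2=b[2]-b[1]
    print(t,d["p"],b.mean(0).round(4),[(round(np.hypot(*e[:2]),3),round(np.degrees(np.arctan2(e[1],e[0])),1)) for e in (e1,e2)])
print(bot.get_obs()["clock"])
E
```

```text
large [[474.0, -2.7]]
large top [[476.0, -1.4]]
med [[605.7, 3.9]]
med top [[605.5, 3.5]]
small [[604.6, 123.2]]
small top [[605.0, 121.9]]
key [[642.8, -90.7], [564.5, -99.0], [607.4, -163.1]]
key yaw 35.425299409817505 -56.18074181383674 org [ 0.61526845 -0.11020754  0.01      ] len 0.0771957651818557
v [[507.5, -121.4], [487.1, -155.8], [434.0, -122.5], [454.9, -86.0]]
[ 0.47085112 -0.12140945  0.032     ]
[-33.97862777 -32.11939329] 0.06346966813287973 0.039969386837803225
tl [[671.9, -262.0], [652.3, -379.7], [388.1, -333.2], [408.3, -213.4]]
[ 0.53013669 -0.29708471  0.022     ]
step [[498.0, 137.6], [496.6, 103.2], [432.4, 105.4], [435.4, 137.3]]
0.52 257
188 [0.493 0.123 0.035]
189 [0.491 0.12  0.034]
190 [0.488 0.119 0.035]
191 [0.485 0.116 0.035]
192 [0.483 0.119 0.036]
193 [0.48  0.119 0.032]
194 [0.478 0.119 0.027]
195 [0.475 0.119 0.027]
196 [0.473 0.119 0.027]
197 [0.47  0.119 0.028]
198 [0.467 0.119 0.027]
199 [0.465 0.119 0.022]
200 [0.462 0.121 0.018]
201 [0.46  0.122 0.019]
202 [0.457 0.122 0.019]
203 [0.454 0.122 0.02 ]
204 [0.451 0.121 0.02 ]
205 [0.449 0.122 0.012]
206 [0.446 0.12  0.011]
207 [0.444 0.124 0.013]
208 [0.441 0.122 0.011]
209 [0.438 0.122 0.012]
210 [0.435 0.117 0.01 ]
chuck_key 0.59 [ 0.3326 -0.0845  0.025 ] [(np.float64(0.083), np.float64(-8.9)), (np.float64(0.079), np.float64(-98.6))]
chuck_key 0.58 [ 0.6077 -0.1145  0.025 ] [(np.float64(0.038), np.float64(-29.6)), (np.float64(0.083), np.float64(-120.4))]
chuck_key 0.47 [0.3458 0.0672 0.025 ] [(np.float64(0.081), np.float64(-88.5)), (np.float64(0.077), np.float64(-178.3))]
v_block 0.92 [ 0.47   -0.1195  0.025 ] [(np.float64(0.064), np.float64(-32.5)), (np.float64(0.042), np.float64(-122.5))]
step_block 0.52 [0.4647 0.1201 0.025 ] [(np.float64(0.061), np.float64(-2.4)), (np.float64(0.032), np.float64(-93.2))]
1.25
```

Call:
carry_out:
  increments: [6,-4.5,-3.5,1,0,6,-4.5,-3.5,1,0,6,-4.5,-3.5,1,0,6,-4.5,-3.5,1,0,6,-4.5,-3.5,1,0]

```text
clock: 1.88
eef_pos: [0.3181, 0.2345, 0.1813]
tool_rot: [0.162, 0.987, 0.0, 0.0]
ft_force: [0.7, 0.5, 1.5]
grip_width: 0.06
grasp_force: 0.0
```

Call:
carry_out:
  increments: [6,-4.5,-3.5,1,0,6,-4.5,-3.5,1,0,6,-4.5,-3.5,1,0,6,-4.5,-3.5,1,0,6,-4.5,-3.5,1,0]

```text
clock: 2.5
eef_pos: [0.4754, -0.0037, 0.1313]
tool_rot: [0.162, 0.987, 0.0, 0.0]
ft_force: [0.7, 0.6, 0.7]
grip_width: 0.06
grasp_force: 0.0
```

```bash
cat >> h.py <<'E'
def go(x,y,z,psi=None,p=None):
    """print increments (cm, rad): turn first, then shift in the turned axes"""
    o=bot.get_obs(); M=R.from_quat(o["tool_rot"]).as_matrix(); e=o["eef_pos"]
    a=np.degrees(np.arctan2(M[1,1],M[0,1]))
    print("t",round(o["clock"],2),"tcp",e.round(4),"psi",a.round(2),"tilt",np.degrees(np.arccos(-M[2,2])).round(2),"w",round(o["grip_width"],4),"F",o["ft_force"].round(1),"g",round(o["grasp_force"],1))
    if psi is None: psi=a
    d=np.array([x,y,z])-e
    t=(a-psi+180)%360-180
    for nm,b in (("now",a),("turned",psi)):
        b=np.radians(b); X=[-np.sin(b),np.cos(b)]; Y=[np.cos(b),np.sin(b)]
        print(nm,"cm",np.round([100*np.dot(X,d[:2]),100*np.dot(Y,d[:2]),-100*d[2]],2),"turn",round(np.radians(t),3))
E
python3 -c "
from h import *
go(.476,-.002,.036)"
```

```text
t 2.5 tcp [ 0.4754 -0.0037  0.1313] psi 71.32 tilt 0.06 w 0.06 F [0.7 0.6 0.7] g 0.0
now cm [-0.    0.18  9.53] turn 0.0
turned cm [-0.    0.18  9.53] turn 0.0
```

Call:
carry_out:
  increments: [6,0,0.2,3.5,0,6,0,0,3.5,0,6,0,0,2.5,0,3,0,0,0,0,0,0,0,0,0]

```text
clock: 3.12
eef_pos: [0.4758, 0.0, 0.0372]
tool_rot: [0.162, 0.987, 0.0, 0.001]
ft_force: [1.3, 0.0, -0.8]
grip_width: 0.0245
grasp_force: 0.0
```

Call:
carry_out:
  increments: [0,0,0,0,0,0,0,0,0,0,0,0,0,0,0,0,0,0,-1,0,0,0,0,-3,0]

```text
clock: 3.75
eef_pos: [0.4731, -0.0, 0.0756]
tool_rot: [0.162, 0.987, -0.0, -0.002]
ft_force: [0.0, -1.0, -1.5]
grip_width: 0.0088
grasp_force: 58.4
```

```bash
python3 -c "
from h import *
go(.461,-.286,.044)"
```

```text
t 3.75 tcp [ 0.4731 -0.      0.0756] psi 71.34 tilt 0.26 w 0.0088 F [ 0.  -1.  -1.5] g 58.4
now cm [ -8.   -27.48   3.16] turn 0.0
turned cm [ -8.   -27.48   3.16] turn 0.0
```

Call:
carry_out:
  increments: [0,0,-2,-2,0,0,-1.6,-5.1,0,0,0,-1.6,-5.1,0,0,0,-1.6,-5.1,0,0,0,-1.6,-5.1,0,0]

```text
clock: 4.38
eef_pos: [0.4637, -0.2343, 0.0968]
tool_rot: [0.162, 0.987, 0.0, 0.0]
ft_force: [1.1, 0.7, -1.3]
grip_width: 0.0083
grasp_force: 58.6
```

Call:
carry_out:
  increments: [0,-1.6,-5.1,0,0,0,0,0,2,0,0,0,0,2,0,0,0,0,0.6,0,0,0,0,0,0]

```text
clock: 5.0
eef_pos: [0.4626, -0.2859, 0.0503]
tool_rot: [0.162, 0.987, 0.0, -0.0]
ft_force: [0.6, 0.4, -1.8]
grip_width: 0.0086
grasp_force: 58.8
```

```bash
python3 -c "
from h import *
go(.461,-.286,.0425)
c=bot.camera('scene'); cv2.imwrite('pics/p1.png',cv2.resize(c['pixels'][60:260,60:360],None,fx=2.6,fy=2.6))"
```

```text
t 5.0 tcp [ 0.4626 -0.2859  0.0503] psi 71.35 tilt 0.05 w 0.0086 F [ 0.6  0.4 -1.8] g 58.8
now cm [ 0.15 -0.06  0.78] turn 0.0
turned cm [ 0.15 -0.06  0.78] turn 0.0
```

View pics/p1.png

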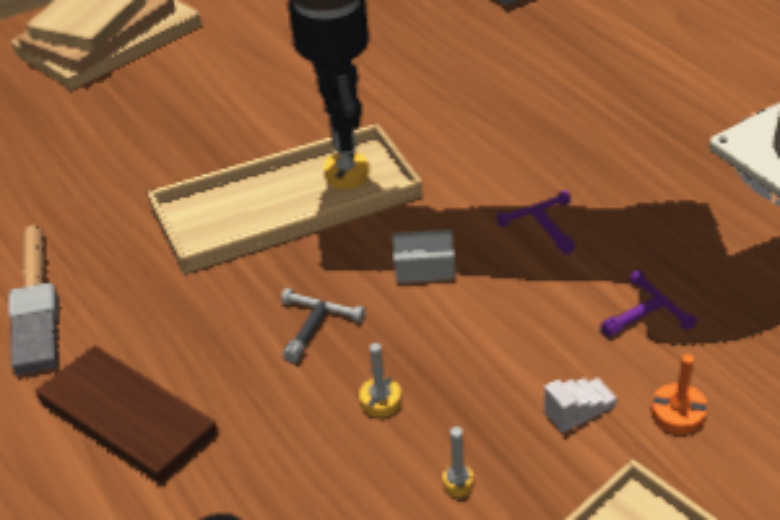

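The large bit hangs upright over the tray's near end at (345,170), and nothing else has moved. I'll lower it and release.

Call:
carry_out:
  increments: [0,0,0,0.4,0,0,0,0,0.3,0,0,0,0,0,0,3,0,0,0,0,4,0,0,0,0]

```text
clock: 5.68
eef_pos: [0.463, -0.2863, 0.0436]
tool_rot: [0.162, 0.987, -0.0, 0.0]
ft_force: [0.3, 0.6, -1.1]
grip_width: 0.0398
grasp_force: 0.0
```

Call:
carry_out:
  increments: [4,0,0,0,0,4,0,0,-3,0,4,0,0,-4,0,4,0,0,-1,0.18,4,0,0,-1,0.18]

```text
clock: 6.3
eef_pos: [0.463, -0.2863, 0.1344]
tool_rot: [0.339, 0.941, -0.0, 0.001]
ft_force: [0.6, -0.0, 0.0]
grip_width: 0.0403
grasp_force: 0.0
```

Call:
carry_out:
  increments: [4,0,0,0,0.18,4,0,0,0,0.18,4,0,0,0,0.18,4,0,0,0,0.18,4,0,0,0,0.18]

```text
clock: 6.92
eef_pos: [0.4627, -0.2862, 0.1333]
tool_rot: [0.714, 0.7, 0.0, 0.0]
ft_force: [0.1, -0.6, -0.5]
grip_width: 0.04
grasp_force: 0.0
```

Call:
carry_out:
  increments: [4,0,0,0,0.18,4,0,0,0,0.18,4,0,0,0,0.18,4,0,0,0,0.18,4,0,0,0,0.18]

```text
clock: 7.55
eef_pos: [0.4627, -0.2862, 0.1334]
tool_rot: [0.948, 0.319, 0.0, 0.0]
ft_force: [-0.5, 0.1, 0.2]
grip_width: 0.04
grasp_force: 0.0
```

```bash
python3 -c "
from h import *
k=np.radians(35); ox=.616-.008*np.cos(k); oy=-.110-.008*np.sin(k); print(ox,oy)
go(ox,oy,.004,-55)
c=bot.camera('scene'); cv2.imwrite('pics/p2.png',cv2.resize(c['pixels'][80:260,60:300],None,fx=3.2,fy=3.2))
for d in bot.place_of(c,'bit_large')[:3]: print(d['p'],w(c,d['xyz']).round(3))
"
```

```text
0.609446783645688 -0.11458861149080837
t 7.55 tcp [ 0.4627 -0.2862  0.1334] psi -52.77 tilt 0.0 w 0.04 F [-0.5  0.1  0.2] g 0.0
now cm [22.06 -4.78 12.94] turn 0.039
turned cm [21.86 -5.64 12.94] turn 0.039
0.82 [ 0.462 -0.283  0.01 ]
0.55 [0.4   0.172 0.   ]
```

View pics/p2.png

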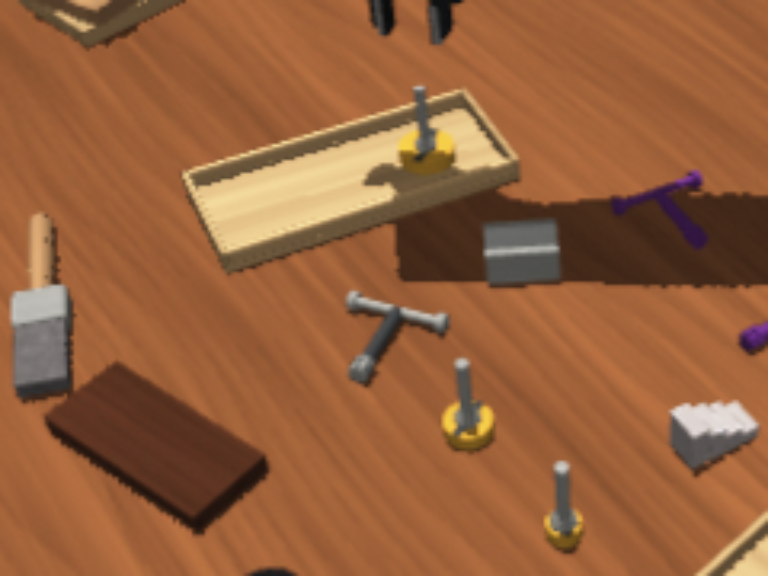

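The large bit stands in the tray at (427,150). Next is the key.

Call:
carry_out:
  increments: [4,0,0,2,0.04,4,5.5,-1.4,0,0,4,5.5,-1.4,0,0,4,5.5,-1.4,1,0,4,5.4,-1.4,1,0]

```text
clock: 8.28
eef_pos: [0.6105, -0.1126, 0.0933]
tool_rot: [0.952, 0.305, 0.0, 0.0]
ft_force: [0.6, -0.9, -0.7]
grip_width: 0.0399
grasp_force: 0.0
```

```bash
python3 -c "
from h import *
go(.6095,-.1146,.004,-55)
c=bot.camera('top'); cv2.imwrite('pics/p3.png',cv2.resize(c['pixels'][110:230,230:400],None,fx=4.5,fy=4.5,interpolation=cv2.INTER_CUBIC))
"
```

```text
t 8.28 tcp [ 0.6105 -0.1126  0.0933] psi -54.52 tilt 0.05 w 0.0399 F [ 0.6 -0.9 -0.7] g 0.0
now cm [-0.19  0.11  8.93] turn 0.008
turned cm [-0.19  0.11  8.93] turn 0.008
```

View pics/p3.png

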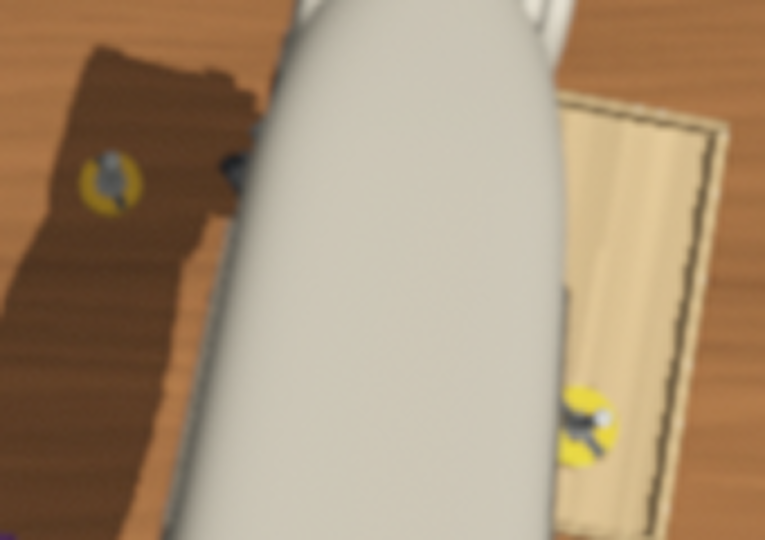

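The arm hides the key from above; the medium bit at (110,183) and the large bit in the tray are undisturbed. I'll descend on the measured pose.

Call:
carry_out:
  increments: [4,-0.2,0.1,3,0,4,0,0,3,0,4,0,0,2.8,0,3,0,0,0,0,0,0,0,0,0]

```text
clock: 8.95
eef_pos: [0.6088, -0.1162, 0.0063]
tool_rot: [0.953, 0.304, 0.001, 0.0]
ft_force: [0.7, -2.7, -0.5]
grip_width: 0.0128
grasp_force: 0.5
```

Call:
carry_out:
  increments: [0,0,0,0,0,0,0,0,0,0,0,0,0,0,0,0,0,0,-2,0,0,0,0,-3,0]

```text
clock: 9.57
eef_pos: [0.6067, -0.1156, 0.0545]
tool_rot: [0.953, 0.303, -0.002, -0.001]
ft_force: [1.3, -0.1, -1.4]
grip_width: 0.0088
grasp_force: 58.9
```

```bash
python3 -c "
from h import *
go(.579,-.307,.012,-10)
c=bot.camera('scene'); cv2.imwrite('pics/p4.png',cv2.resize(c['pixels'][80:260,60:300],None,fx=3.2,fy=3.2))
"
```

```text
t 9.57 tcp [ 0.6067 -0.1156  0.0545] psi -54.71 tilt 0.2 w 0.0088 F [ 1.3 -0.1 -1.4] g 58.9
now cm [-13.32  14.02   4.25] turn -0.78
turned cm [-19.33   0.59   4.25] turn -0.78
```

View pics/p4.png

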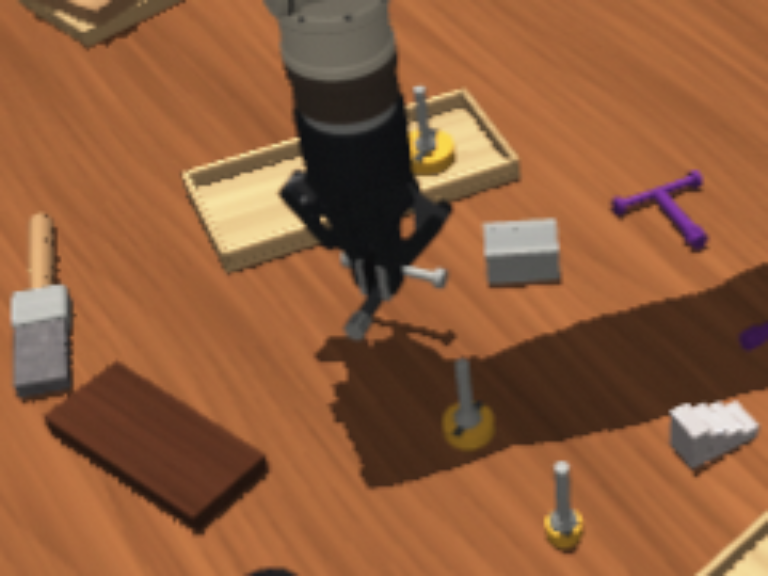

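The key hangs flat in the gripper at (375,290). I'll turn it to lie across the tray and carry it over.

Call:
carry_out:
  increments: [0,0,0,-1,-0.156,0,0,0,-1,-0.156,0,0,0,0,-0.156,0,0,0,0,-0.156,0,0,0,0,-0.156]

```text
clock: 10.25
eef_pos: [0.6079, -0.1159, 0.0749]
tool_rot: [0.764, 0.645, -0.0, -0.0]
ft_force: [-0.1, 0.8, -1.9]
grip_width: 0.0092
grasp_force: 58.9
```

Call:
carry_out:
  increments: [0,-5,0.1,0,0,0,-5,0.1,0,0,0,-5,0.2,0,0,0,-4.8,0.2,0,0,0,0,0,2,0]

```text
clock: 10.88
eef_pos: [0.58, -0.317, 0.0567]
tool_rot: [0.768, 0.64, 0.001, 0.003]
ft_force: [-0.3, 1.3, -0.8]
grip_width: 0.0092
grasp_force: 58.8
```

```bash
python3 -c "
from h import *
go(.578,-.312,.0115,-10)
c=bot.camera('scene'); cv2.imwrite('pics/p5.png',cv2.resize(c['pixels'][80:260,60:300],None,fx=3.2,fy=3.2))
"
```

```text
t 10.88 tcp [ 0.58   -0.317   0.0567] psi -10.34 tilt 0.32 w 0.0092 F [-0.3  1.3 -0.8] g 58.8
now cm [ 0.46 -0.29  4.52] turn -0.006
turned cm [ 0.46 -0.29  4.52] turn -0.006
```

View pics/p5.png

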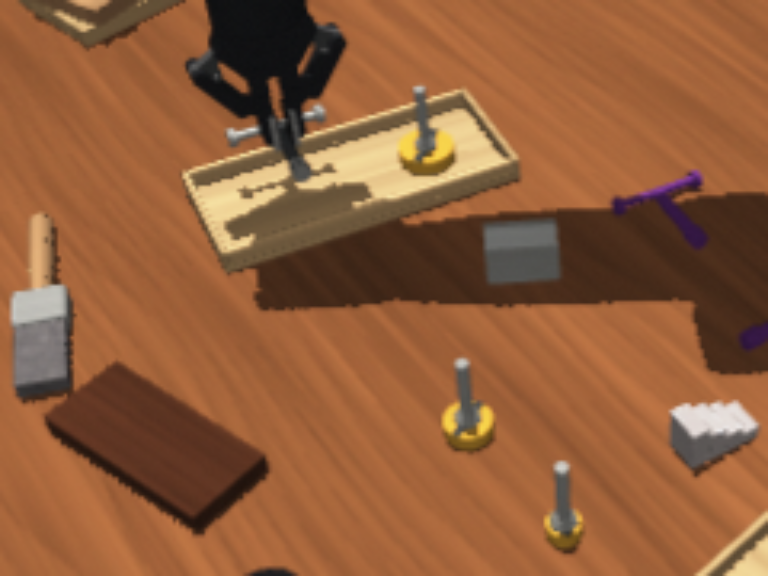

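The key is over the tray, parallel to it, with its shadow fully on the floor. Lowering.

Call:
carry_out:
  increments: [0,0.2,-0.1,2,0,0,0,0,1.5,0,0,0,0,0.5,0,0,0,0,0,0,0,0,0,0,0]

```text
clock: 11.55
eef_pos: [0.5796, -0.31, 0.0162]
tool_rot: [0.766, 0.643, 0.0, 0.001]
ft_force: [-0.3, 0.5, -1.6]
grip_width: 0.009
grasp_force: 58.8
```

```bash
python3 -c "
from h import *
go(.578,-.312,.0115,-10)"
```

```text
t 11.55 tcp [ 0.5796 -0.31    0.0162] psi -10.01 tilt 0.09 w 0.009 F [-0.3  0.5 -1.6] g 58.8
now cm [-0.23 -0.12  0.47] turn -0.0
turned cm [-0.23 -0.12  0.47] turn -0.0
```

Call:
carry_out:
  increments: [0,0,0,0.3,0,0,0,0,0.2,0,0,0,0,0,0,1.5,0,0,0,0,2.5,0,0,0,0]

```text
clock: 12.18
eef_pos: [0.579, -0.3099, 0.0104]
tool_rot: [0.766, 0.643, 0.0, 0.0]
ft_force: [0.6, 0.5, 1.0]
grip_width: 0.0251
grasp_force: 0.0
```

Call:
carry_out:
  increments: [2.5,0,0,0,0,2.5,0,0,-2,0,2.5,0,0,-4,0,4,0,0,-4,0,4,0,0,-2,0]

```text
clock: 12.8
eef_pos: [0.5801, -0.3104, 0.1331]
tool_rot: [0.766, 0.643, 0.001, 0.002]
ft_force: [0.8, 0.6, 0.1]
grip_width: 0.04
grasp_force: 0.0
```

```bash
python3 -c "
from h import *
go(.606,.1225,.036)"
```

```text
t 12.8 tcp [ 0.5801 -0.3104  0.1331] psi -10.03 tilt 0.23 w 0.04 F [0.8 0.6 0.1] g 0.0
now cm [43.08 -4.99  9.71] turn 0.0
turned cm [43.08 -4.99  9.71] turn 0.0
```

Call:
carry_out:
  increments: [4,5.4,-0.6,0,0,4,5.4,-0.6,0,0,4,5.4,-0.6,0,0,4,5.4,-0.6,0,0,4,5.4,-0.6,0,0]

```text
clock: 13.42
eef_pos: [0.5963, -0.037, 0.1302]
tool_rot: [0.766, 0.643, 0.0, 0.0]
ft_force: [0.1, 0.3, -0.1]
grip_width: 0.0402
grasp_force: 0.0
```

Call:
carry_out:
  increments: [4,5.4,-0.6,0,0,4,5.4,-0.6,0,0,4,5.3,-0.7,1,0,4,0,0,1,0,4,0,0,0,0]

```text
clock: 14.05
eef_pos: [0.6046, 0.1228, 0.1089]
tool_rot: [0.766, 0.643, -0.001, -0.0]
ft_force: [-0.3, -0.8, 0.3]
grip_width: 0.0398
grasp_force: 0.0
```

```bash
python3 -c "
from h import *
go(.606,.1225,.036)
c=bot.camera('scene'); cv2.imwrite('pics/p6.png',cv2.resize(c['pixels'][80:280,60:320],None,fx=3,fy=3))
for d in bot.place_of(c,'bit_small')[:3]: print(d['p'],w(c,d['xyz']).round(3))
"
```

```text
t 14.05 tcp [0.6046 0.1228 0.1089] psi -9.99 tilt 0.18 w 0.0398 F [-0.3 -0.8  0.3] g 0.0
now cm [-0.01  0.14  7.29] turn 0.0
turned cm [-0.01  0.14  7.29] turn 0.0
0.64 [0.608 0.12  0.002]
0.44 [ 0.478 -0.124  0.003]
```

View pics/p6.png

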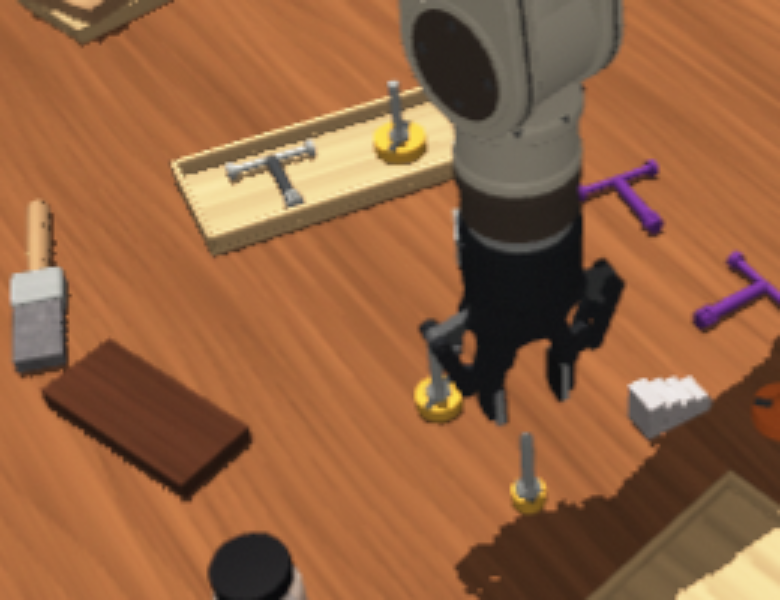

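The key lies flat in the tray at (272,170) and the large bit stands beside it. The fingers are centred over the small bit at (527,470).

Call:
carry_out:
  increments: [4,0,0.1,3,0,4,0,0,3,0,4,0,0,1.2,0,2,0,0,0,0,0,0,0,0,0]

```text
clock: 14.78
eef_pos: [0.6079, 0.1227, 0.0397]
tool_rot: [0.766, 0.642, 0.001, 0.001]
ft_force: [-0.3, 0.1, -0.2]
grip_width: 0.0083
grasp_force: 58.4
```

Call:
carry_out:
  increments: [0,0,0,0,0,0,0,0,0,0,0,0,0,0,0,0,0,0,-2,0,0,0,0,-3,0]

```text
clock: 15.4
eef_pos: [0.6053, 0.1229, 0.0874]
tool_rot: [0.766, 0.643, -0.002, -0.001]
ft_force: [0.3, -0.0, -0.5]
grip_width: 0.0086
grasp_force: 58.4
```

```bash
python3 -c "
from h import *
go(.602,.312,.0425)"
```

```text
t 15.4 tcp [0.6053 0.1229 0.0874] psi -10.02 tilt 0.21 w 0.0086 F [ 0.3 -0.  -0.5] g 58.4
now cm [18.57 -3.62  4.49] turn 0.0
turned cm [18.57 -3.62  4.49] turn 0.0
```

Call:
carry_out:
  increments: [0,4.7,-0.9,0,0,0,4.7,-0.9,0,0,0,4.6,-0.9,0,0,0,4.6,-0.9,0,0,0,0,0,0,0]

```text
clock: 16.02
eef_pos: [0.6026, 0.3164, 0.0877]
tool_rot: [0.764, 0.645, 0.0, -0.0]
ft_force: [-0.4, -0.9, -1.0]
grip_width: 0.0081
grasp_force: 58.4
```

Call:
carry_out:
  increments: [0,0,0,2,0,0,0,0,1.8,0,0,0,0,0.3,0,0,0,0,0,0,0,0,0,0,0]

```text
clock: 16.65
eef_pos: [0.6041, 0.3123, 0.048]
tool_rot: [0.766, 0.642, 0.0, 0.0]
ft_force: [-0.0, -0.1, -0.4]
grip_width: 0.0084
grasp_force: 58.5
```

```bash
python3 -c "
from h import *
go(.602,.312,.0425)
c=bot.camera('scene'); cv2.imwrite('pics/p7.png',cv2.resize(c['pixels'][180:360,180:400],None,fx=3.3,fy=3.3))
"
```

```text
t 16.65 tcp [0.6041 0.3123 0.048 ] psi -10.05 tilt 0.06 w 0.0084 F [-0.  -0.1 -0.4] g 58.5
now cm [-0.06 -0.21  0.55] turn 0.0
turned cm [-0.06 -0.21  0.55] turn 0.0
```

View pics/p7.png

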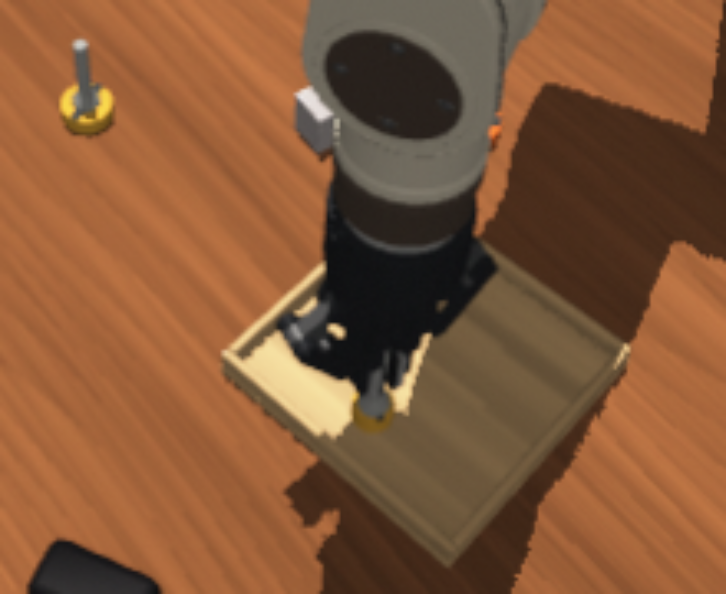

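The small bit hangs upright just above the floor near the tray's far wall, at (373,405). I'll set it down.

Call:
carry_out:
  increments: [0,0,0,0.3,0,0,0,0,0.15,0,0,0,0,0,0,1.5,0,0,0,0,3.5,0,0,0,0]

```text
clock: 17.32
eef_pos: [0.6036, 0.3124, 0.0427]
tool_rot: [0.766, 0.643, 0.0, 0.0]
ft_force: [-0.7, 0.5, -0.1]
grip_width: 0.0321
grasp_force: 0.0
```

Call:
carry_out:
  increments: [4,0,0,0,0,4,0,0,-3,0,4,0,0,-4,0,6,0,0,-2,0.18,6,0,0,0,0.18]

```text
clock: 17.95
eef_pos: [0.6051, 0.3132, 0.1356]
tool_rot: [0.87, 0.492, 0.003, 0.0]
ft_force: [-0.5, -0.3, -0.3]
grip_width: 0.0599
grasp_force: 0.0
```

```bash
python3 -c "
from h import *
k=np.radians(-2.5); x=.4665+.010*np.cos(k); y=.1205+.01*np.sin(k); print(x,y)
go(x,y,.006,-92.5)"
```

```text
0.4764904822158186 0.12006380612634664
t 17.95 tcp [0.6051 0.3132 0.1356] psi -30.99 tilt 0.29 w 0.0599 F [-0.5 -0.3 -0.3] g 0.0
now cm [-23.17  -1.08  12.96] turn 1.074
turned cm [-12.01  19.85  12.96] turn 1.074
```

Call:
carry_out:
  increments: [6,0,0,0,-0.18,6,0,0,0,-0.18,6,0,0,0,-0.18,6,0,0,0,-0.18,6,0,0,0,-0.18]

```text
clock: 18.58
eef_pos: [0.6035, 0.3123, 0.1323]
tool_rot: [0.565, 0.825, -0.0, -0.0]
ft_force: [-0.0, 0.1, -0.2]
grip_width: 0.0599
grasp_force: 0.0
```

Call:
carry_out:
  increments: [6,0,0,0,-0.18,6,0,0,0,-0.18,6,0,0,0,-0.18,6,0,0,0,-0.18,6,0,0,0,-0.18]

```text
clock: 19.2
eef_pos: [0.6035, 0.3124, 0.1323]
tool_rot: [0.149, 0.989, -0.0, -0.0]
ft_force: [-0.1, 0.7, 0.2]
grip_width: 0.0599
grasp_force: 0.0
```

```bash
python3 -c "
from h import *
go(.4765,.12,.006,87.5)"
```

```text
t 19.2 tcp [0.6035 0.3124 0.1323] psi 72.82 tilt 0.04 w 0.0599 F [-0.1  0.7  0.2] g 0.0
now cm [  6.45 -22.13  12.63] turn -0.256
turned cm [ 11.85 -19.77  12.63] turn -0.256
```

Call:
carry_out:
  increments: [6,0,0,0,-0.128,6,0,0,0,-0.128,6,2.9,-4.9,0,0,6,3,-5,0,0,6,3,-5,0,0]

```text
clock: 19.82
eef_pos: [0.5062, 0.1667, 0.1324]
tool_rot: [0.025, 1.0, -0.0, -0.0]
ft_force: [1.6, -0.8, 0.5]
grip_width: 0.06
grasp_force: 0.0
```

Call:
carry_out:
  increments: [6,3,-4.9,0,0,6,0,0,3,0,6,0,0,3,0,6,0,0,0,0,6,0,0,0,0]

```text
clock: 20.45
eef_pos: [0.4755, 0.1208, 0.0735]
tool_rot: [0.025, 1.0, 0.0, 0.0]
ft_force: [0.3, 0.6, -0.4]
grip_width: 0.06
grasp_force: 0.0
```

```bash
python3 -c "
from h import *
go(.4765,.12,.006,87.5)
c=bot.camera('scene'); cv2.imwrite('pics/p8.png',cv2.resize(c['pixels'][140:360,160:400],None,fx=2.7,fy=2.7))
for d in bot.place_of(c,'step_block')[:2]: print(d['p'],w(c,d['xyz']).round(3))
"
```

```text
t 20.45 tcp [0.4755 0.1208 0.0735] psi 87.16 tilt 0.05 w 0.06 F [ 0.3  0.6 -0.4] g 0.0
now cm [-0.1  -0.08  6.75] turn -0.006
turned cm [-0.1  -0.08  6.75] turn -0.006
0.92 [0.472 0.12  0.001]
```

View pics/p8.png

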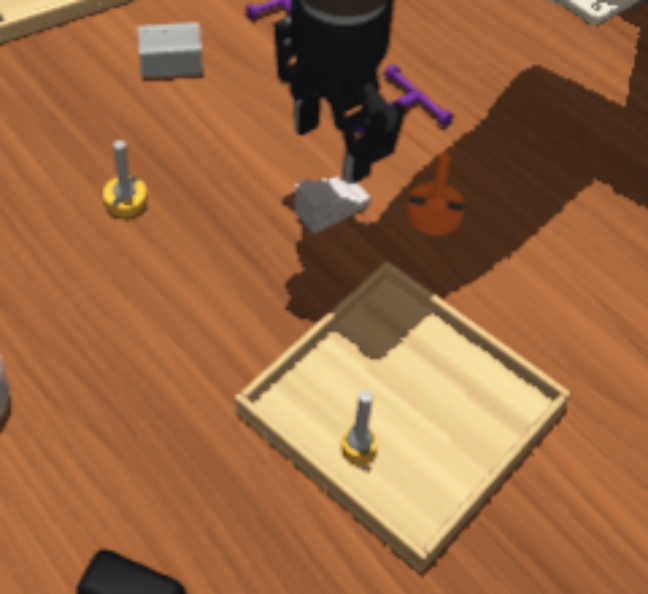

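The small bit stands in the square tray at (360,440) and the gripper straddles the step block at (330,200). Descending to grip.

Call:
carry_out:
  increments: [6,-0.2,-0.1,3,0,6,0,0,3,0,6,0,0,0.7,0,4,0,0,0,0,2,0,0,0,0]

```text
clock: 21.18
eef_pos: [0.4784, 0.1198, 0.0075]
tool_rot: [0.025, 1.0, 0.0, 0.001]
ft_force: [-0.9, -0.9, -0.8]
grip_width: 0.0291
grasp_force: 59.2
```

Call:
carry_out:
  increments: [2,0,0,0,0,2,0,0,0,0,2,0,0,0,0,2,0,0,-2,0,2,0,0,-3,0]

```text
clock: 21.8
eef_pos: [0.4755, 0.1192, 0.0555]
tool_rot: [0.025, 1.0, -0.0, -0.002]
ft_force: [1.1, -0.4, -1.5]
grip_width: 0.029
grasp_force: 59.4
```

Call:
carry_out:
  increments: [2,0,0,-2,-0.1,2,0,0,0,-0.1,2,0,0,0,0,2,0,0,0,0,2,0,0,0,0]

```text
clock: 22.42
eef_pos: [0.4765, 0.1194, 0.0754]
tool_rot: [-0.075, 0.997, -0.0, -0.001]
ft_force: [-0.9, 0.7, -1.2]
grip_width: 0.0292
grasp_force: 59.4
```

```bash
python3 -c "
from h import *
k=np.radians(8.7); x=.521+.01*np.cos(k); y=.259+.01*np.sin(k); print(x,y)
go(x,y,.0125,98.7)"
```

```text
0.5308849388680869 0.2605126082024722
t 22.43 tcp [0.4765 0.1194 0.0754] psi 98.56 tilt 0.06 w 0.0292 F [-0.9  0.7 -1.2] g 59.4
now cm [-7.48 13.15  6.29] turn -0.002
turned cm [-7.51 13.13  6.29] turn -0.002
```

Call:
carry_out:
  increments: [2,-2.5,4.4,0,0,2,-2.5,4.4,0,0,2,-2.5,4.3,0,0,2,0,0,1,0,2,0,0,2,0]

```text
clock: 23.05
eef_pos: [0.5315, 0.2606, 0.0454]
tool_rot: [-0.075, 0.997, -0.0, 0.0]
ft_force: [0.1, -0.5, -2.4]
grip_width: 0.029
grasp_force: 59.8
```

Call:
carry_out:
  increments: [2,0,0,2,0,2,0,0,0.7,0,2,0,0,0,0,2,0,0,0,0,2,0,0,0,0]

```text
clock: 23.68
eef_pos: [0.5321, 0.2604, 0.0198]
tool_rot: [-0.075, 0.997, 0.0, 0.001]
ft_force: [0.2, 0.1, -1.3]
grip_width: 0.0287
grasp_force: 59.8
```

```bash
python3 -c "
from h import *
go(.5309,.2605,.012,98.7)"
```

```text
t 23.68 tcp [0.5321 0.2604 0.0198] psi 98.59 tilt 0.1 w 0.0287 F [ 0.2  0.1 -1.3] g 59.8
now cm [0.12 0.02 0.78] turn -0.002
turned cm [0.12 0.02 0.78] turn -0.002
```

Call:
carry_out:
  increments: [2,0,0,0.5,0,2,0,0,0.2,0,2,0,0,0,0,3.8,0,0,0,0,3.8,0,0,0,0]

```text
clock: 24.3
eef_pos: [0.5314, 0.2603, 0.0117]
tool_rot: [-0.075, 0.997, 0.0, 0.0]
ft_force: [0.2, 0.7, 0.3]
grip_width: 0.0383
grasp_force: 0.0
```

Call:
carry_out:
  increments: [3.8,0,0,0,0,3.8,0,0,-3,0,3.8,0,0,-4,0,6.5,0,0,-4,0.15,6.5,0,0,-1,0.15]

```text
clock: 24.92
eef_pos: [0.5333, 0.2611, 0.1352]
tool_rot: [0.077, 0.997, 0.002, 0.003]
ft_force: [-0.2, 0.4, 0.2]
grip_width: 0.0649
grasp_force: 0.0
```

Call:
carry_out:
  increments: [6.5,0,0,0,0.15,6.5,0,0,0,0.15,6.5,0,0,0,0.13,6.5,0,0,0,0,6.5,0,0,0,0]

```text
clock: 25.55
eef_pos: [0.5314, 0.2602, 0.1316]
tool_rot: [0.285, 0.959, -0.0, -0.0]
ft_force: [-0.3, -0.2, 0.4]
grip_width: 0.0649
grasp_force: 0.0
```

```bash
python3 -c "
from h import *
go(.472,-.1205,.006,57)"
```

```text
t 25.55 tcp [0.5314 0.2602 0.1316] psi 56.88 tilt 0.02 w 0.0649 F [-0.3 -0.2  0.4] g 0.0
now cm [-15.83 -35.13  12.56] turn -0.002
turned cm [-15.76 -35.16  12.56] turn -0.002
```

Call:
carry_out:
  increments: [6.5,-2.3,-5,0,0,6.5,-2.3,-5,0,0,6.5,-2.2,-5,0,0,6.5,-2.2,-5,0,0,6.5,-2.2,-5,0,0]

```text
clock: 26.18
eef_pos: [0.4879, -0.0119, 0.132]
tool_rot: [0.285, 0.959, 0.0, 0.0]
ft_force: [1.1, 0.2, 1.0]
grip_width: 0.0655
grasp_force: 0.0
```

Call:
carry_out:
  increments: [6.5,-2.3,-5,0,0,6.5,-2.3,-5.1,0,0,6.5,0,0,3,0,6.5,0,0,2,0,6.5,0,0,0,0]

```text
clock: 26.8
eef_pos: [0.4697, -0.1199, 0.0805]
tool_rot: [0.286, 0.958, -0.0, -0.002]
ft_force: [0.1, -0.0, 0.3]
grip_width: 0.0651
grasp_force: 0.0
```

```bash
python3 -c "
from h import *
go(.472,-.1205,.006,57)
c=bot.camera('scene'); cv2.imwrite('pics/p9.png',cv2.resize(c['pixels'][100:350,100:400],None,fx=2.4,fy=2.4))
for d in bot.place_of(c,'v_block')[:2]: print(d['p'],w(c,d['xyz']).round(3))
"
```

```text
t 26.8 tcp [ 0.4697 -0.1199  0.0805] psi 56.8 tilt 0.22 w 0.0651 F [ 0.1 -0.   0.3] g 0.0
now cm [-0.22  0.07  7.45] turn -0.003
turned cm [-0.22  0.07  7.45] turn -0.003
0.96 [ 0.474 -0.127  0.003]
```

View pics/p9.png

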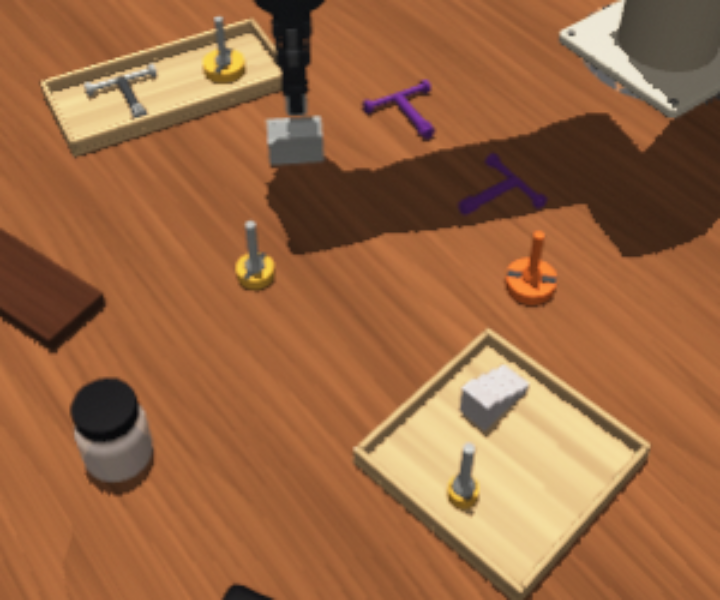

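Step block and small bit are standing well in the square tray, and the gripper straddles the V-block at (296,140). Descending to grip.

Call:
carry_out:
  increments: [6.5,-0.2,0,3,0,6.5,0,0,3,0,6.5,0,0,1.4,0,5,0,0,0,0,3,0,0,0,0]

```text
clock: 27.52
eef_pos: [0.4741, -0.1214, 0.0093]
tool_rot: [0.286, 0.958, -0.0, 0.001]
ft_force: [0.1, -0.3, -1.4]
grip_width: 0.0391
grasp_force: 61.2
```

Call:
carry_out:
  increments: [3,0,0,0,0,3,0,0,0,0,3,0,0,0,0,3,0,0,-3,0,3,0,0,-4,0]

```text
clock: 28.15
eef_pos: [0.4712, -0.1206, 0.0772]
tool_rot: [0.286, 0.958, -0.0, -0.002]
ft_force: [1.5, -0.8, -3.0]
grip_width: 0.039
grasp_force: 61.3
```

Call:
carry_out:
  increments: [3,0,0,-2,-0.146,3,0,0,-2,-0.146,3,0,0,0,-0.146,3,0,0,0,-0.146,3,0,0,0,-0.146]

```text
clock: 28.78
eef_pos: [0.4723, -0.1209, 0.1174]
tool_rot: [-0.077, 0.997, 0.0, -0.001]
ft_force: [-0.3, -0.3, -2.7]
grip_width: 0.0389
grasp_force: 61.2
```

```bash
python3 -c "
from h import *
go(.510,.333,.012,98.7)"
```

```text
t 28.77 tcp [ 0.4723 -0.1209  0.1174] psi 98.88 tilt 0.08 w 0.0389 F [-0.3 -0.3 -2.7] g 61.2
now cm [-10.73  44.27  10.54] turn 0.003
turned cm [-10.59  44.3   10.54] turn 0.003
```

Call:
carry_out:
  increments: [3,-1.3,5.5,0,0,3,-1.3,5.5,0,0,3,-1.3,5.5,0,0,3,-1.3,5.5,0,0,3,-1.4,5.5,0,0]

```text
clock: 29.4
eef_pos: [0.4965, 0.1623, 0.1173]
tool_rot: [-0.075, 0.997, -0.0, -0.0]
ft_force: [1.6, -1.3, -2.5]
grip_width: 0.0388
grasp_force: 61.6
```

Call:
carry_out:
  increments: [3,-1.4,5.6,0,0,3,-1.4,5.6,0,0,3,-1.3,5.6,0,0,3,0,0,2,0,3,0,0,2,0]

```text
clock: 30.02
eef_pos: [0.5116, 0.3338, 0.0764]
tool_rot: [-0.076, 0.997, -0.0, -0.001]
ft_force: [1.2, -0.5, -3.0]
grip_width: 0.0389
grasp_force: 61.8
```

Call:
carry_out:
  increments: [3,0,0,2,0,3,0,0,2,0,3,0,0,1.2,0,3,0,0,0,0,3,0,0,0,0]

```text
clock: 30.65
eef_pos: [0.513, 0.3332, 0.0265]
tool_rot: [-0.075, 0.997, 0.0, 0.0]
ft_force: [0.3, -0.1, -1.9]
grip_width: 0.0387
grasp_force: 61.8
```

```bash
python3 -c "
from h import *
go(.510,.333,.0135,98.7)"
```

```text
t 30.65 tcp [0.513  0.3332 0.0265] psi 98.6 tilt 0.06 w 0.0387 F [ 0.3 -0.1 -1.9] g 61.8
now cm [0.3  0.02 1.3 ] turn -0.002
turned cm [0.3  0.03 1.3 ] turn -0.002
```

Call:
carry_out:
  increments: [3,0.3,0,0.8,0,3,0,0,0.3,0,3,0,0,0.15,0,3,0,0,0,0,3,0,0,0,0]

```text
clock: 31.28
eef_pos: [0.509, 0.3324, 0.0151]
tool_rot: [-0.075, 0.997, 0.0, -0.0]
ft_force: [-4.4, -2.3, 7.4]
grip_width: 0.0391
grasp_force: 63.1
```

Call:
carry_out:
  increments: [4.9,0,0,0,0,4.9,0,0,0,0,4.9,0,0,0,0,4.9,0,0,-3,0,4.9,0,0,-4,0]

```text
clock: 31.9
eef_pos: [0.5085, 0.3318, 0.0824]
tool_rot: [-0.075, 0.997, -0.001, -0.002]
ft_force: [1.1, -0.0, 0.3]
grip_width: 0.0489
grasp_force: 0.0
```

Call:
carry_out:
  increments: [4.9,0,0,-4,0,4.9,2,-5,-1,0,4.9,2,-5,0,0,4.9,2,-5,0,0,4.9,2,-5,0,0]

```text
clock: 32.52
eef_pos: [0.46, 0.1213, 0.1334]
tool_rot: [-0.075, 0.997, -0.0, 0.0]
ft_force: [1.2, 0.2, 0.5]
grip_width: 0.0488
grasp_force: 0.0
```

Call:
carry_out:
  increments: [4.9,2,-5,0,0,4.9,2,-5,0,0,4.9,0,0,0,0,4.9,0,0,0,0,4.9,0,0,0,0]

```text
clock: 33.15
eef_pos: [0.4363, 0.0189, 0.1333]
tool_rot: [-0.076, 0.997, 0.0, 0.0]
ft_force: [0.8, -0.7, -0.5]
grip_width: 0.049
grasp_force: 0.0
```

```bash
python3 -c "
from h import *
c=bot.camera('scene'); cv2.imwrite('pics/p10.png',cv2.resize(c['pixels'][100:350,100:400],None,fx=2.6,fy=2.4))
"
```

```text
(no output)
```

View pics/p10.png

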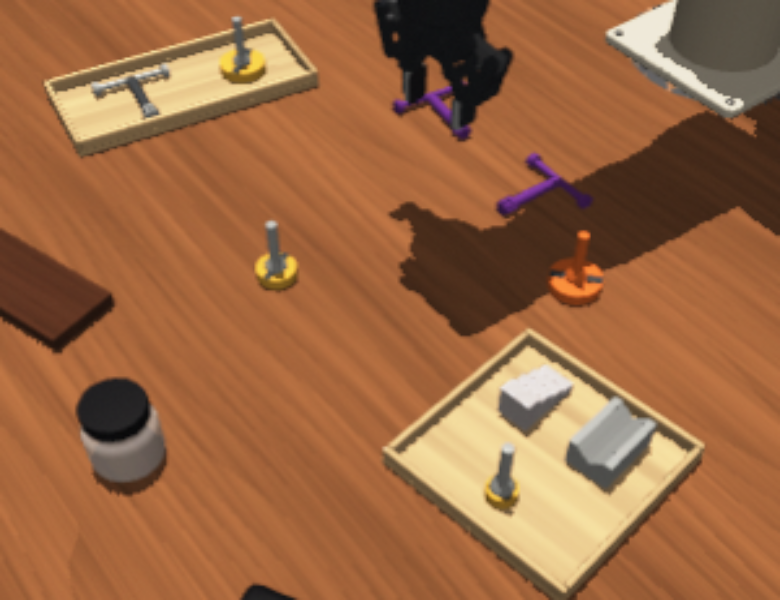

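All five things are in place: the V-block at (610,443), step block at (535,398) and small bit at (503,480) in the square tray, and the key and large bit in the long one. The medium bit is untouched at (276,265).

```bash
python3 -c "
from workcell import bot
print(bot.job_done())"
```

```text
the job is handed in; nothing more can be done
None
```

The job is handed in at about 33 s: both kits are in their trays in the order asked, and the last picture shows everything set down as asked, with the medium bit and the look-alikes where they stood.

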